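# Dial the dispensing jug and tip out the bearing balls

## Robot

A 7-joint arm with a two-finger parallel gripper is mounted at the origin on the work surface. World frame = base frame: x ahead of the robot, y to its left, z up, the work surface at z = 0. Lengths are in m, angles in rad, forces in N, time in s.
With the tool pointing down it reaches from about 0.4 to 0.9 m from the base axis. Payload 5.6 kg.
Tool frame: the origin (TCP) lies midway between the tips of the shut fingers; the grasp point (between the pads) lies 19 mm behind it; z points along the fingers, y is the line along which they close (so a half turn about z gives the same grasp; the last joint's range is limited). The gripper opens to 92 mm and grips with 3 to 60 N. Pads are 20 mm wide; open, the fingers measure 128 mm over their backs; the gripper's body (75 mm by 189 mm) begins 69 mm behind the grasp point.
Start: joints at [1.127, 0.468, -0.012, 1.603, 0.006, 1.071, -0.056], TCP at [0.254, -0.599, 0.215] pointing down, gripper open.
Joint ranges: [-2.53, 2.53], [-0.31, 2.02], [-1.57, 1.55], [0.28, 2.44], [-1.29, 4.43], [0.15, 1.84], [-2.92, 2.92]. Speed limits (rad/s): [2.57, 2.57, 3.14, 3.14, 3.14, 3.14, 3.14].

## Interface

Orientations are given as a rotation vector (axis times angle).
In Python, from cell import bot gives the robot as it stands.
- The arm moves only by the tool jog_arm, never from a script. Its argument "deltas" is a list of rows, each a list of 5 numbers: the finger opening in cm, from 0 to 9.19, then the shift along the tool's x, y, z in cm, then the turn about the tool's z in rad. In form: [[gripper, dx, dy, dz, spin], ...]. A call has exactly 8 rows; each row is the pose to reach, as a shift and turn from the pose commanded when the call began, along the tool's axes at that moment; what a row does not reach only later rows make up. A row lasts 1/8 s, in which the tool goes at most 62.5 mm and 10.7 degrees, less where a joint would pass 70% of its speed; a pose out of reach is approached as far as the arm can. A call with a gripper value outside its range is refused whole. The fingers move at their own pace and stop on an object; "grip_force" is the grip in N (left out, the last holds). Time passes only in rows, so rows that repeat a pose let the fingers close, or fill a call up. It gives the time, the measured TCP pose, the force, the opening and the grip force at its end, in the units of the state.
- bot.get_state(): the state, without advancing time (a new reading comes with each control period).
- bot.camera(name): name is "side" or "top" or "wrist"; returns a dict with "image" (400x640x3 uint8, red, green, blue), "intrinsics" (3x3 intrinsics, pixels), "pose" (4x4, takes a point from camera to world coordinates); the wrist camera has in their place "tool_from_camera" (4x4, takes a point from camera to tool coordinates, whose origin is the TCP and whose axes are the flange's). Camera axes: x right, y up, looking along -z (the intrinsics and any distortion apply to the point x, -y, -z); pixel columns grow to the right and rows downward; lengths in m; the calibration is good to about 2 mm. The wrist camera is an equidistant fisheye: a pixel r from the principal point sees the ray r / f radians off the axis. A picture is of the moment at which its call begins: read the wrist's pose just before it. There is no depth.
- bot.finish_job(): hands the job in; it is judged then, once.
Trained networks look in the newest picture that a camera, given by its name, has taken for a name from the list of things; names that differ only in an ending like _2 or _b are one class to them, and where a whole thing is asked for, a point or a joint stands for the part that bears it (a point fixed in the world has none). Each returns a list of dicts, best first, with "p" (0 to 1); they miss things now and then, are a little off and sometimes report something else, mostly with a low value. They report only what shows in the picture. A call takes as long as a camera call. They do not tell look-alikes from the thing itself.
- bot.silhouettes(camera, thing): "pixels" (400x640 bool, what is visible of it) and "box" ([centre column, centre row, width, height] in pixels, round what is visible of it).
- bot.pinpoint(camera, thing): "uv" ([column, row] in pixels: a listed point, or the origin of a listed thing).
The state is a dict: "time": time; "qpos": joint angles; "dq": joint speeds; "tau": joint torques, N m; "tcp_pos": TCP position; "ee_rot": TCP orientation; "ft_force": force on the tool from outside, world axes, zero at the start; "moment": the same for the moment, N m; "width": finger opening in m; "grasp_force": force on a finger pad.
Only numpy, scipy, OpenCV 4.12 (cv2) and the standard library are available. Lean on these libraries where they do the work, as an engineer would, in place of code of your own. Each camera call takes 0.05 s, during which the arm holds its last target. There are 200 camera calls.

## Task

With the jug standing in its stand, turn its cap so that the hole the four steel balls fit through lies squarely over the outlet on the side opposite the handle, and let go of the cap. Then take the jug by its handle, lay it in the reclining rest with the mouth pointing up the slope and let go, so that you can take the handle afresh from behind; tip all four balls into the grey parts tray without spilling any on the bench, and lay the empty jug back in the rest. Leave the screwdriver, the wrench and the two cans where they are.

Things in the scene. Friction and masses are not known exactly. Their poses are not given: they have to be found in the camera images.
- jug_handle (a point): Centre of the grip bar of the loose dispensing jug. Axes are the jug's: z along its axis from base to mouth, x from the handle to the outlet side. Black bar 76 mm long (z), 16 mm wide (y: pinch it across this), 18 mm deep (x), 27 mm clear of the tube; arms to the tube 30 mm above and below this point. Jug's axis 67 mm in +x from here; underside of its base 55 mm below.
- jug_centre (a point): On the jug's axis, 50 mm above its underside. Octagonal clear tube, 62 mm across flats, 100 mm high, 4 mm walls and floor, flats facing x and y; inside, two clear walls 20 mm apart along x keep the balls one abreast in line with the outlet; 129 mm high with the cap; about 0.24 kg plus cap 0.06 kg and four 17 g balls. Starts upright in the stand, which keeps it from turning by more than about 4 degrees.
- outlet (a point): Middle of the outlet window in the jug's top, 15 mm in +x from the axis and 100 mm above the underside, axes as the jug's: a 26 mm opening on the side opposite the handle, against the wall. The rest of the top is closed. The cap turns above it, so balls leave only through a cap hole over this window.
- cap (a joint): Cap angle on the jug (rad), growing counter-clockwise seen from above; range -0.8 to 3.2. Its floor has three round holes 120 degrees apart, centres 15 mm off the axis: 12 mm dia. over the outlet at 0, 26 mm at 2.094, 8 mm at 4.189 (out of range). 16 mm balls pass only the 26 mm one, lined up within 0.2. Friction about 0.06 N m; stays where left. Starts at -0.35 to 0.8.
- cap_centre (a point): Centre of the cap, on its axis, half-way up: aluminium cup-shaped collar, 62 mm outside and 56 mm inside diameter, 28 mm high, open on top, its 4 mm floor with the holes at the bottom. Grip it across the outside from above, fingertips above its lower edge, which is 14 mm below this point; below begins the tube (67 mm over corners). Axes turn with the cap.
- stand: Fixed grey steel stand, 110 x 90 mm, origin at bench level under the jug's axis, axes as the standing jug's. Square nest, 66 mm inside, walls to 22 mm above the bench, floor 6 mm; behind it (-x) a fork 40 mm high with a 17 mm slot holds the handle's lower arm. The jug lifts straight out: raise it 40 mm before tilting.
- rest: Fixed reclining rest, base 130 x 90 mm, origin at bench level, z up. Grey trough, 68 mm wide between 24 mm high cheeks, rising at 30 degrees towards +x, end stop for the jug's base at its low -x end. The jug lies in it outlet side down, handle on top, 60 degrees from upright, mouth towards the rest's +x and 30 degrees up; so the balls stay in.
- rest_handle (a point): Where jug_handle is when the jug lies home in the rest, base against the end stop; axes as the rest's (z up). Lower it square to the trough some 5 mm up the slope from here, or the base lands on top of the stop; it may stay there, up to 15 mm off.
- tray: Fixed open grey plastic tray, 180 (x) x 150 (y) x 50 mm high, walls and floor 6 mm, origin at the centre of its underside, z up.
- ball1_center (a point): Centre of a loose steel ball, 16 mm diameter, 17 g, at the start in the bottom of the jug.
- ball2_center (a point): Centre of a loose steel ball, 16 mm diameter, 17 g, at the start in the bottom of the jug.
- ball3_center (a point): Centre of a loose steel ball, 16 mm diameter, 17 g, at the start in the bottom of the jug.
- ball4_center (a point): Centre of a loose steel ball, 16 mm diameter, 17 g, at the start in the bottom of the jug.
- screwdriver: Bystander: loose screwdriver, 170 mm, red grip, lying on the bench; its handle to its -x. To be left alone.
- wrench: Bystander: loose steel wrench, 170 mm, lying on the bench. To be left alone.
- oilcan: Bystander: loose red oil can, 68 mm diameter, 120 mm high, standing. To be left alone.
- spraycan: Bystander: loose aluminium can, 56 mm diameter, 120 mm high, standing. To be left alone.
Things that resemble listed ones, but are neither listed nor needed, are in the scene too. What is shaped like the tray but green or orange is not meant.

How it is judged:
By the outcome, as a careful person would: the job done as asked, in the order asked, and still so for the second after the job is handed in, with the robot touching nothing.
It also fails if it takes over 72 s, if anything falls off the work surface, if the arm or the gripper's body presses on something with over 40 N, if the wrist force passes 120 N, or if a joint passes its speed limit or range.

## Working session

There is one attempt and no reset: what is moved stays moved. The work goes in short steps, Python scripts to look and compute and a tool call to move; the robot and the scene stay as the last step left them, time stands still between calls to the robot, and variables do not carry over. Pictures are saved under pics/ and viewed, at most 10 in all, crops included, and the job is handed in when it is done.

Besides the shell and the picture viewer there is one more tool, called after ">>>" by a JSON object that holds its "fn" and its "kwargs". jog_arm: Moves the arm, as the interface text tells. Its arguments: {"type":"object","properties":{"deltas":{"type":"array"},"grip_force":{"type":"number"}},"required":["deltas"]}

```bash
ls; mkdir -p pics; cat > h.py <<'E'
import numpy as np, cv2
from scipy.spatial.transform import Rotation as R
from cell import bot
def ray(c,uv,tcp=None):
    K=np.array(c["intrinsics"]); x=(uv[0]-K[0,2])/K[0,0]; y=(uv[1]-K[1,2])/K[1,1]
    if "pose" in c: d=np.array([x,-y,-1.]); T=np.array(c["pose"])
    else:
        r=np.hypot(x,y); s=np.sin(r)/r if r>1e-9 else 1.
        d=np.array([x*s,-y*s,-np.cos(r)]); W=np.eye(4); W[:3,:3]=R.from_rotvec(tcp["ee_rot"]).as_matrix(); W[:3,3]=tcp["tcp_pos"]
        T=W@np.array(c["tool_from_camera"])
    d=T[:3,:3]@d; return T[:3,3],d/np.linalg.norm(d)
def atz(c,uv,z,tcp=None):
    o,d=ray(c,uv,tcp); return o+d*(z-o[2])/d[2]
def tri(rs):
    A=sum(np.eye(3)-np.outer(d,d) for o,d in rs); b=sum((np.eye(3)-np.outer(d,d))@o for o,d in rs)
    p=np.linalg.solve(A,b); return p,max(np.linalg.norm((np.eye(3)-np.outer(d,d))@(p-o)) for o,d in rs)
def save(c,n): cv2.imwrite("pics/"+n+".png",c["image"][:,:,::-1])
E
python3 - <<'E'
from h import *
np.set_printoptions(precision=3,suppress=True)
s=bot.get_state(); print(s["tcp_pos"],s["ee_rot"],s["time"],s["width"]); print(R.from_rotvec(s["ee_rot"]).as_matrix())
names="jug_handle jug_centre outlet cap_centre stand rest rest_handle tray ball1_center screwdriver wrench oilcan spraycan".split()
for n in ["side","top","wrist"]:
    c=bot.camera(n); save(c,n+"0")
    if "pose" in c: print(n,np.array(c["pose"]),c["intrinsics"])
    for t in names:
        try: print(n,t,[(round(d["p"],2),np.round(d["uv"],1).tolist()) for d in bot.pinpoint(n,t)[:4]])
        except Exception as e: print(t,e)
print(bot.get_state()["time"])
E
```

```text
pics
[ 0.253 -0.598  0.214] [-3.077 -0.625  0.001] 0.0 0.0922121839221238
[[ 0.921  0.39  -0.001]
 [ 0.39  -0.921  0.002]
 [-0.    -0.002 -1.   ]]
side [[ 0.979  0.139 -0.152  0.356]
 [-0.206  0.681 -0.703 -0.665]
 [ 0.005  0.719  0.695  0.791]
 [ 0.     0.     0.     1.   ]] [[386.485   0.    317.354]
 [  0.    386.485 198.696]
 [  0.      0.      1.   ]]
side jug_handle [(0.81, [330.2, 142.0]), (0.62, [326.0, 282.7])]
side jug_centre [(0.78, [305.3, 148.6])]
side outlet [(0.57, [308.7, 137.4]), (0.15, [309.8, 131.1])]
side cap_centre [(0.82, [313.2, 127.8])]
side stand [(0.83, [313.9, 161.6])]
side rest [(0.57, [333.5, 232.0])]
side rest_handle []
side tray [(0.67, [467.3, 333.5]), (0.61, [352.7, 345.8]), (0.55, [226.8, 350.6])]
side ball1_center []
side screwdriver [(0.75, [300.6, 193.5]), (0.2, [362.2, 188.4])]
side wrench [(0.79, [324.8, 281.7])]
side oilcan [(0.68, [312.6, 126.5])]
side spraycan [(0.96, [408.1, 271.3])]
top [[ 0.019  0.978 -0.208  0.204]
 [-1.     0.02   0.001 -0.013]
 [ 0.005  0.208  0.978  1.47 ]
 [ 0.     0.     0.     1.   ]] [[447.141   0.    323.028]
 [  
[... 222 characters left out ...]
_centre [(0.69, [219.2, 175.7])]
top stand [(0.71, [227.6, 186.6])]
top rest [(0.85, [320.9, 190.8]), (0.61, [225.5, 182.7])]
top rest_handle [(0.88, [318.8, 172.1])]
top tray [(0.91, [414.9, 198.7]), (0.81, [401.7, 280.9]), (0.74, [420.4, 131.7])]
top ball1_center []
top screwdriver [(0.68, [270.9, 211.9])]
top wrench [(0.6, [365.7, 208.6]), (0.42, [319.1, 169.8])]
top oilcan [(0.69, [277.7, 152.7])]
top spraycan [(0.85, [367.6, 150.3])]
wrist jug_handle []
wrist jug_centre []
wrist outlet []
wrist cap_centre []
wrist stand []
wrist rest []
wrist rest_handle []
wrist tray [(0.75, [104.9, 98.2])]
wrist ball1_center []
wrist screwdriver []
wrist wrench []
wrist oilcan []
wrist spraycan []
2.1
```

```bash
python3 - <<'E'
import cv2
t=cv2.imread("pics/top0.png")[100:320,180:460]; cv2.imwrite("pics/top0c.png",cv2.resize(t,None,fx=2.8,fy=2.7,interpolation=cv2.INTER_CUBIC))
t=cv2.imread("pics/side0.png")[90:390,180:540]; cv2.imwrite("pics/side0c.png",cv2.resize(t,None,fx=2,fy=2,interpolation=cv2.INTER_CUBIC))
E
```

```text
(no output)
```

View pics/top0c.png

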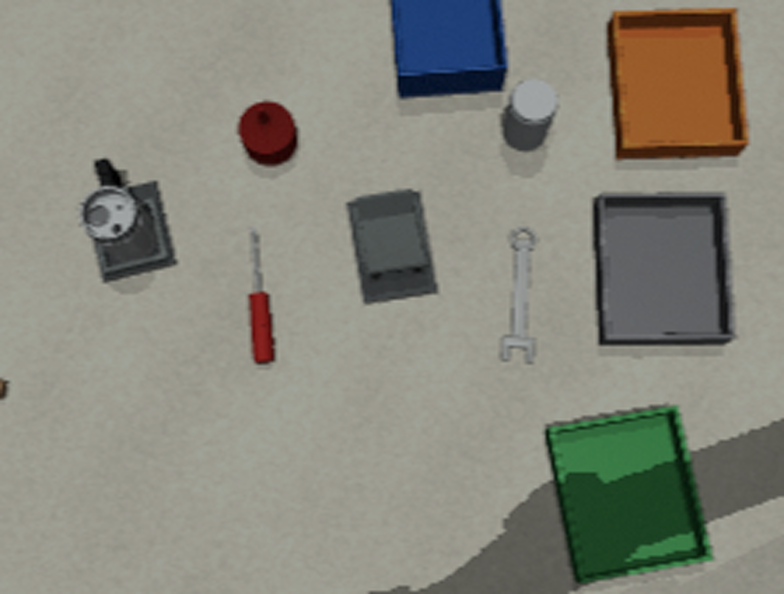

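View pics/side0c.png

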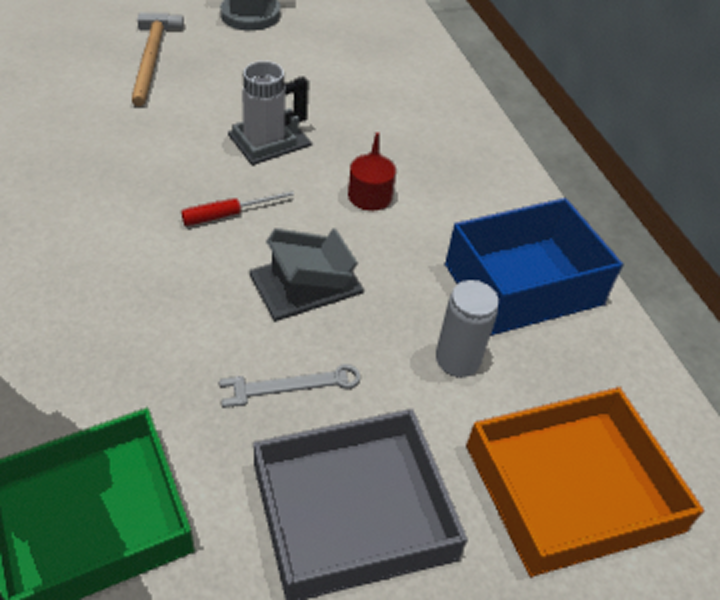

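```bash
python3 - <<'E'
from h import *
np.set_printoptions(precision=3,suppress=True)
import pickle
cs={n:bot.camera(n) for n in ["side","top"]}
pickle.dump(cs,open("cs.pkl","wb"))
P={"jug_handle":((330.2,142),(217.7,164.9)),"jug_centre":((305.3,148.6),(227.7,181.1)),"outlet":((308.7,137.4),(222.9,184.7)),"cap":((313.2,127.8),(219.2,175.7)),"stand":((313.9,161.6),(227.6,186.6)),"rest":((333.5,232),(320.9,190.8)),"tray":((352.7,345.8),(414.9,198.7)),"oil":((365,180),(277.7,152.7)),"spray":((408.1,271.3),(367.6,150.3))}
for k,(a,b) in P.items():
    p,e=tri([ray(cs["side"],a),ray(cs["top"],b)]); print(k,p,round(e,4),"z0:",atz(cs["side"],a,0)[:2],atz(cs["top"],b,0)[:2])
print("rest_handle z.15",atz(cs["top"],(318.8,172.1),.13))
a=cv2.imread("pics/side0.png")[195:255,295:375]; b=cv2.imread("pics/top0.png")[165:215,295:345]
c=cv2.imread("pics/top0.png")[150:205,200:250]; 
f=lambda i:cv2.resize(i,(390,300),interpolation=cv2.INTER_CUBIC)
d=cv2.imread("pics/side0.png")[115:175,285:350]
cv2.imwrite("pics/z1.png",np.vstack([np.hstack([f(a),f(b)]),np.hstack([f(d),f(c)])]))
E
```

```text
jug_handle [0.612 0.334 0.052] 0.0009 z0: [0.631 0.404] [0.626 0.346]
jug_centre [0.537 0.292 0.073] 0.0142 z0: [0.539 0.383] [0.57  0.309]
outlet [0.534 0.301 0.103] 0.0019 z0: [0.563 0.446] [0.557 0.324]
cap [0.553 0.307 0.132] 0.001 z0: [0.591 0.501] [0.588 0.339]
stand [0.552 0.308 0.   ] 0.0015 z0: [0.554 0.308] [0.551 0.308]
rest [ 0.542 -0.007  0.008] 0.0012 z0: [ 0.545 -0.   ] [ 0.542 -0.007]
tray [ 0.513 -0.322  0.011] 0.0056 z0: [ 0.51  -0.318] [ 0.522 -0.324]
oil [0.666 0.138 0.044] 0.006 z0: [0.691 0.187] [0.674 0.144]
spray [ 0.69  -0.165  0.004] 0.0029 z0: [ 0.695 -0.162] [ 0.689 -0.165]
rest_handle z.15 [ 0.572 -0.     0.13 ]
```

View pics/z1.png

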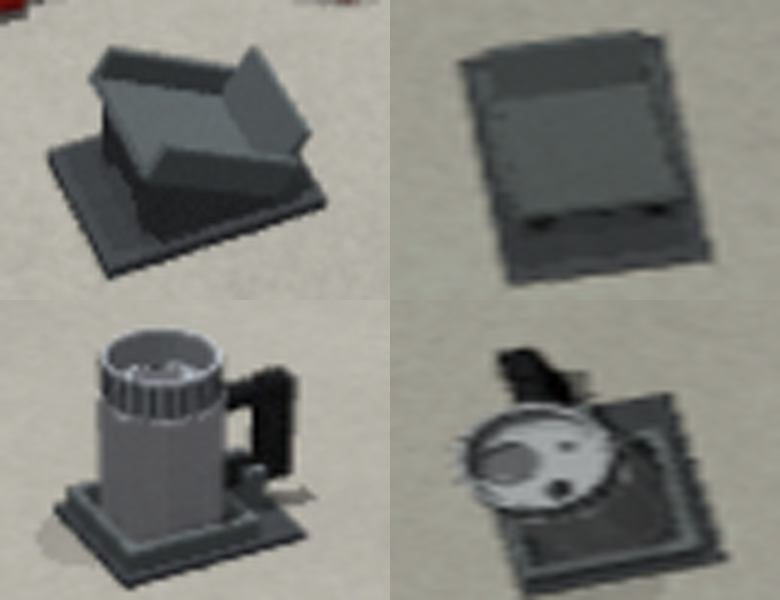

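>>> {"fn": "jog_arm", "kwargs": {"deltas": [[9.19, 3.9, -4.5, -0.5, -0.1], [9.19, 7.8, -9, -1, -0.2], [9.19, 11.7, -13.5, -1.5, -0.3], [9.19, 15.6, -18, -2, -0.4], [9.19, 19.5, -22.5, -2.5, -0.5], [9.19, 23.4, -27, -3, -0.6], [9.19, 27.3, -31.5, -3.5, -0.7], [9.19, 31.2, -36, -4, -0.8]]}}

```text
time: 3.2
tcp_pos: [0.4008, -0.1436, 0.2552]
ee_rot: [2.588, 1.778, 0.001]
ft_force: [-0.0, -0.1, -0.2]
width: 0.0921
grasp_force: 0.0
```

```bash
cat >> h.py <<'E'
np.set_printoptions(precision=3,suppress=True)
def to(x,y,z,yaw=None):
    s=bot.get_state(); M=R.from_rotvec(s["ee_rot"]).as_matrix(); p=s["tcp_pos"]
    y0=np.arctan2(M[1,0],M[0,0]); d=M.T@(np.array([x,y,z])-p)*100
    sp=0 if yaw is None else -((yaw-y0+np.pi)%(2*np.pi)-np.pi)
    print("t",round(s["time"],2),"tcp",np.array(p),"yaw",round(y0,3),"q",np.array(s["qpos"]),"w",s["width"],"F",np.array(s["ft_force"]),"-> d",d,"spin",round(sp,3))
E
python3 -c "
from h import *
to(.552,.307,.26,1.4)"
```

```text
t 3.2 tcp [ 0.401 -0.144  0.255] yaw 1.204 q [ 0.685  0.061 -0.432  2.049  0.031  1.036 -0.128] w 0.09205837544596615 F [-0.018 -0.132 -0.199] -> d [47.48  -2.059 -0.506] spin -0.196
```

>>> {"fn": "jog_arm", "kwargs": {"deltas": [[9.19, 6, -0.3, -0.1, -0.03], [9.19, 12, -0.6, -0.2, -0.06], [9.19, 18, -0.9, -0.3, -0.09], [9.19, 24, -1.2, -0.4, -0.12], [9.19, 30, -1.5, -0.5, -0.15], [9.19, 36, -1.8, -0.5, -0.17], [9.19, 42, -2, -0.5, -0.2], [9.19, 46.5, -2.1, -0.5, -0.2]]}}

```text
time: 4.2
tcp_pos: [0.5493, 0.2983, 0.2594]
ee_rot: [-2.4, -2.026, -0.0]
ft_force: [1.0, -0.2, 0.5]
width: 0.0919
grasp_force: 0.0
```

```bash
python3 - <<'E'
from h import *
to(.552,.307,.118,1.4)
s=bot.get_state(); c=bot.camera("wrist"); save(c,"w1"); print(np.array(c["tool_from_camera"]),c["intrinsics"])
for t in ["cap_centre","outlet","jug_handle","stand"]:
    print(t,[(round(d["p"],2),np.round(d["uv"],1).tolist(),atz(c,d["uv"],{"cap_centre":.121,"outlet":.106,"jug_handle":.061,"stand":0}[t],s)) for d in bot.pinpoint("wrist",t)[:2]])
E
```

```text
t 4.2 tcp [0.549 0.298 0.259] yaw 1.402 q [-0.058  0.483 -0.683  1.586  0.321  1.188 -0.975] w 0.09191788008724454 F [ 0.994 -0.218  0.529] -> d [ 0.891  0.122 14.14 ] spin 0.002
[[ 0.     0.966  0.259  0.073]
 [ 1.    -0.     0.     0.   ]
 [ 0.     0.259 -0.966 -0.17 ]
 [ 0.     0.     0.     1.   ]] [[309.707   0.    313.62 ]
 [  0.    309.707 199.586]
 [  0.      0.      1.   ]]
cap_centre [(0.92, [311.0, 176.5], array([0.549, 0.313, 0.121]))]
outlet [(0.88, [294.2, 178.6], array([0.531, 0.311, 0.106]))]
jug_handle [(0.78, [362.5, 141.4], array([0.615, 0.334, 0.061]))]
stand []
```

View pics/w1.png

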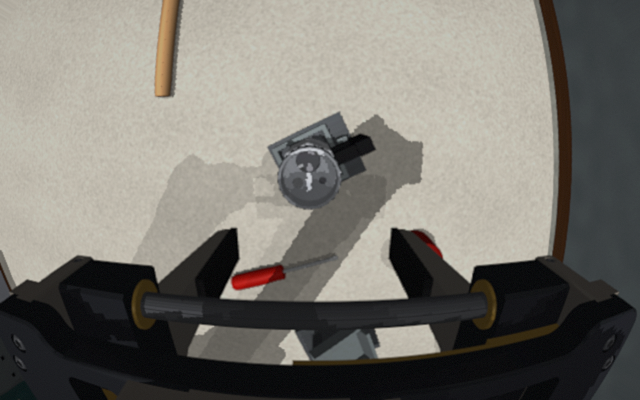

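```bash
cat >> h.py <<'E'
def proj(c,P,tcp):
    W=np.eye(4); W[:3,:3]=R.from_rotvec(tcp["ee_rot"]).as_matrix(); W[:3,3]=tcp["tcp_pos"]
    T=np.linalg.inv(W@np.array(c["tool_from_camera"])) if "tool_from_camera" in c else np.linalg.inv(np.array(c["pose"]))
    q=np.asarray(P)@T[:3,:3].T+T[:3,3]; v=np.stack([q[...,0],-q[...,1],-q[...,2]],-1); K=np.array(c["intrinsics"])
    if "tool_from_camera" in c:
        r=np.hypot(v[...,0],v[...,1]); m=np.arctan2(r,v[...,2])/np.maximum(r,1e-9)
    else: m=1/v[...,2]
    return np.stack([K[0,0]*v[...,0]*m+K[0,2],K[1,1]*v[...,1]*m+K[1,2]],-1)
def ortho(c,s,x0,y0,z,half,n,name):  # world top-down: up=+x, left=+y
    g=np.linspace(half,-half,n); X,Y=np.meshgrid(x0+g,y0+g,indexing="ij")
    uv=proj(c,np.stack([X,Y,0*X+z],-1),s).astype(np.float32)
    im=cv2.remap(c["image"],uv[...,0],uv[...,1],cv2.INTER_CUBIC); cv2.imwrite("pics/"+name+".png",im[:,:,::-1]); return im
E
python3 - <<'E'
from h import *
s=bot.get_state(); c=bot.camera("wrist")
ortho(c,s,.552,.309,.112,.045,540,"w1o")
E
```

```text
(no output)
```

View pics/w1o.png

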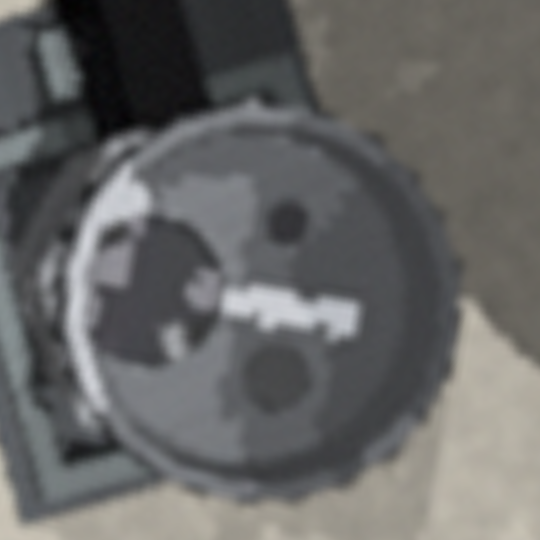

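```bash
python3 -c "
from h import *
to(.551,.312,.114,1.4)"
```

```text
t 4.5 tcp [0.549 0.294 0.259] yaw 1.399 q [-0.053  0.48  -0.682  1.59   0.32   1.187 -0.972] w 0.09212585634464926 F [ 1.017 -0.076  0.598] -> d [ 1.793 -0.115 14.539] spin -0.001
```

>>> {"fn": "jog_arm", "kwargs": {"deltas": [[9.19, 1, 0, 4, 0], [9.19, 1.8, -0.1, 8, 0], [9.19, 1.8, -0.1, 11, 0], [9.19, 1.8, -0.1, 13.5, 0], [9.19, 1.8, -0.1, 14.5, 0], [9.19, 1.8, -0.1, 14.5, 0], [6, 1.8, -0.1, 14.5, 0], [5.8, 1.8, -0.1, 14.5, 0]], "grip_force": 25}}

```text
time: 5.5
tcp_pos: [0.5517, 0.314, 0.1157]
ee_rot: [2.402, 2.024, 0.003]
ft_force: [0.5, 0.2, 0.2]
width: 0.0741
grasp_force: 0.0
```

```bash
python3 -c "
from h import *
to(.551,.312,.114,1.4)"
```

```text
t 5.5 tcp [0.552 0.314 0.116] yaw 1.401 q [-0.135  0.644 -0.611  1.69   0.439  0.947 -1.083] w 0.07405810442740225 F [0.463 0.175 0.227] -> d [-0.205 -0.031  0.175] spin 0.001
```

>>> {"fn": "jog_arm", "kwargs": {"deltas": [[5.6, -0.1, 0, 0.1, 0], [5.6, -0.1, 0, 0.1, 0], [5.6, -0.1, 0, 0.1, -0.1], [5.6, -0.1, 0, 0.1, -0.26], [5.6, -0.1, 0, 0.1, -0.42], [5.6, -0.1, 0, 0.1, -0.58], [5.6, -0.1, 0, 0.1, -0.74], [5.6, -0.1, 0, 0.1, -0.9]], "grip_force": 25}}

```text
time: 6.5
tcp_pos: [0.5506, 0.3133, 0.114]
ee_rot: [-1.274, -2.871, -0.001]
ft_force: [-1.6, 0.2, 1.2]
width: 0.0605
grasp_force: 24.9
```

>>> {"fn": "jog_arm", "kwargs": {"deltas": [[5.6, 0, 0, 0, -0.17], [5.6, 0, 0, 0, -0.34], [5.6, 0, 0, 0, -0.51], [5.6, 0, 0, 0, -0.68], [5.6, 0, 0, 0, -0.85], [5.6, 0, 0, 0, -1.0], [5.6, 0, 0, 0, -1.08], [5.6, 0, 0, 0, -1.08]], "grip_force": 25}}

```text
time: 7.5
tcp_pos: [0.5498, 0.3144, 0.1139]
ee_rot: [0.375, -3.118, -0.005]
ft_force: [-4.2, 1.9, 3.5]
width: 0.0603
grasp_force: 24.9
```

```bash
python3 -c "
from h import *
to(.551,.312,.114,3.35); print(bot.get_state()['moment'])"
```

```text
t 7.5 tcp [0.55  0.314 0.114] yaw -2.902 q [ 0.112  0.831 -1.036  1.677  0.786  1.107  0.652] w 0.06025673463717147 F [-4.204  1.909  3.496] -> d [-0.057 -0.263 -0.009] spin 0.031
[1.112 0.918 0.012]
```

>>> {"fn": "jog_arm", "kwargs": {"deltas": [[9.19, 0, 0, 0, 0], [9.19, 0, 0, 0, 0], [9.19, 0, 0, 0, 0], [9.19, 0, 0, -3, 0], [9.19, 0, 0, -7, 0], [9.19, 0, 0, -11, 0], [9.19, 0, 0, -12, 0], [9.19, 0, 0, -12, 0]]}}

```text
time: 8.5
tcp_pos: [0.5511, 0.3124, 0.2334]
ee_rot: [-0.374, 3.119, -0.001]
ft_force: [0.3, 0.5, -0.1]
width: 0.0919
grasp_force: 0.0
```

```bash
python3 - <<'E'
from h import *
bot.camera("wrist")
s=bot.get_state(); c=bot.camera("wrist"); to(.6,.33,.06,3.43)
im=ortho(c,s,.551,.314,.112,.07,560,"w2o")
for t,z in [("jug_handle",.061),("outlet",.106),("cap_centre",.121)]:
    print(t,[(round(d["p"],2),atz(c,d["uv"],z,s)) for d in bot.pinpoint("wrist",t)[:2]])
E
```

```text
t 8.6 tcp [0.551 0.312 0.232] yaw -2.903 q [ 0.162  0.716 -1.133  1.579  0.668  1.285  0.735] w 0.09182609470648365 F [-0.198 -0.301  0.077] -> d [-5.263  0.614 17.18 ] spin -0.05
jug_handle [(0.65, array([0.61 , 0.334, 0.061]))]
outlet [(0.9, array([0.534, 0.305, 0.106]))]
cap_centre [(0.73, array([0.55 , 0.313, 0.121]))]
```

View pics/w2o.png

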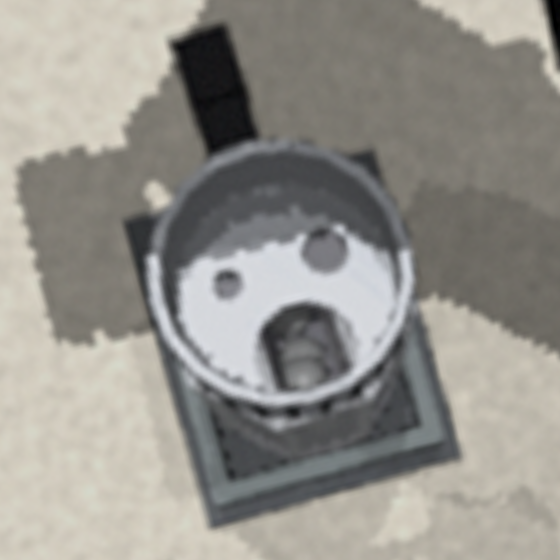

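>>> {"fn": "jog_arm", "kwargs": {"deltas": [[5, -4, 0.3, 0, -0.03], [5, -6.5, 0.5, 1.5, -0.03], [5, -6.5, 0.5, 5, -0.03], [4.5, -6.5, 0.5, 9, -0.03], [4.5, -6.5, 0.5, 13, -0.03], [4.5, -6.5, 0.5, 16, -0.03], [4.5, -6.5, 0.5, 17.5, -0.03], [4.5, -6.5, 0.5, 17.5, -0.03]], "grip_force": 20}}

```text
time: 9.75
tcp_pos: [0.6123, 0.3328, 0.0575]
ee_rot: [0.422, -3.111, 0.001]
ft_force: [0.6, 0.0, 0.6]
width: 0.0447
grasp_force: 0.0
```

```bash
python3 - <<'E'
from h import *
to(.613,.332,.057,3.414)
s=bot.get_state();c=bot.camera("side"); 
a=cv2.resize(c["image"][90:190,270:390],(720,600),interpolation=cv2.INTER_CUBIC); cv2.imwrite("pics/s2.png",a[:,:,::-1])
E
```

```text
t 9.75 tcp [0.612 0.333 0.057] yaw -2.872 q [ 0.039  0.969 -0.966  1.53   0.858  1.111  0.717] w 0.04474067757184734 F [0.637 0.027 0.629] -> d [-0.046 -0.092  0.045] spin -0.003
```

View pics/s2.png

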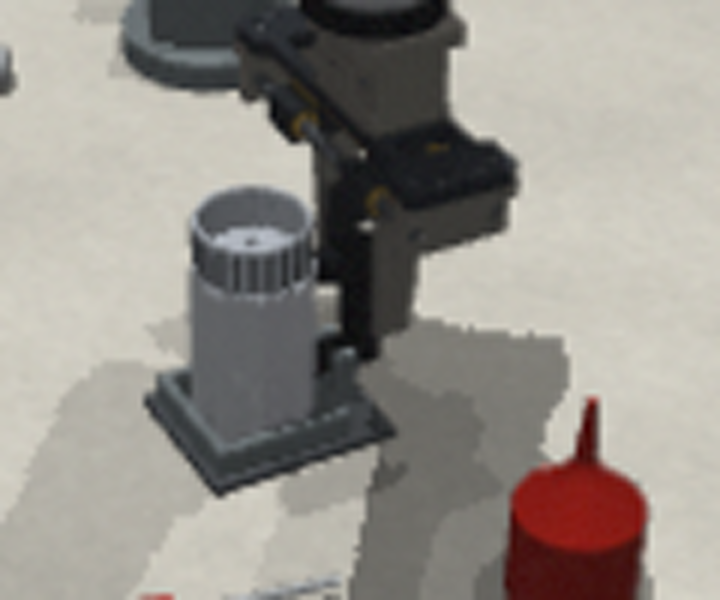

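>>> {"fn": "jog_arm", "kwargs": {"deltas": [[1, 0, 0, 0, 0], [1, 0, 0, 0, 0], [1, 0, 0, 0, 0], [1, 0, 0, 0, 0], [1, 0, 0, 0, 0], [1, 0, 0, -1, 0], [1, 0, 0, -2, 0], [1, 0, 0, -3, 0]], "grip_force": 60}}

```text
time: 10.8
tcp_pos: [0.6128, 0.3329, 0.0891]
ee_rot: [0.422, -3.113, 0.0]
ft_force: [0.1, -0.1, -3.7]
width: 0.0157
grasp_force: 59.8
```

>>> {"fn": "jog_arm", "kwargs": {"deltas": [[1, 0, 0, -2, 0], [1, 0, 0, -4, 0], [1, 0, 0, -6, 0], [1, 0, 0, -8, 0], [1, 0, 0, -10, 0], [1, 0, 0, -12, 0], [1, 0, 0, -13, 0], [1, 0, 0, -13, 0]], "grip_force": 60}}

```text
time: 11.8
tcp_pos: [0.6131, 0.3332, 0.2193]
ee_rot: [-0.421, 3.112, 0.0]
ft_force: [-1.2, -1.0, -4.0]
width: 0.0158
grasp_force: 59.8
```

```bash
python3 - <<'E'
from h import *
to(.613,.332,.24,3.414); print(bot.get_state()["moment"])
c=bot.camera("side"); save(c,"s3")
for t in ["jug_handle","cap_centre","jug_centre","outlet"]: print(t,[(round(d["p"],2),np.round(d["uv"],1).tolist()) for d in bot.pinpoint("side",t)[:2]])
E
```

```text
t 11.8 tcp [0.613 0.333 0.219] yaw -2.872 q [ 0.08   0.814 -1.08   1.42   0.722  1.332  0.806] w 0.015798513918456873 F [-1.229 -1.015 -4.045] -> d [ 0.036 -0.113 -2.066] spin -0.003
[ 0.142 -0.312  0.012]
jug_handle [(0.74, [331.4, 96.3])]
cap_centre [(0.66, [310.9, 78.8])]
jug_centre [(0.72, [307.5, 103.2])]
outlet [(0.91, [309.7, 85.5])]
```

```bash
python3 - <<'E'
from h import *
import pickle
cs=pickle.load(open("cs.pkl","rb")); S,T=cs["side"],cs["top"]
for a,b in [((325.8,231),(332.8,198.3)),((315.1,211),(312.3,200.8))]: print(tri([ray(S,a),ray(T,b)]))
g=lambda im,px: None
for nm,cr in [("base corners top",[(460,60),(640,30),(710,262),(508,285)])]:
    P=np.array([atz(T,(295+(u-390)/7.8,165+v/6),.006)[:2] for u,v in cr]); print(nm,P,P.mean(0))
P=np.array([atz(S,(295+u/4.875,195+v/5),.006)[:2] for u,v in [(48,152),(108,272),(327,203)]]); print("base side (hi-far,hi-near,lo-near)",P, (P[0]+P[2])/2)
for z in (.11,.13,.15): print(z,atz(T,(318.8,172.1),z))
E
```

```text
(array([ 0.508, -0.046,  0.062]), np.float64(0.0038615405308085964))
(array([0.496, 0.019, 0.071]), np.float64(0.002642175301448415))
base corners top [[ 0.595  0.051]
 [ 0.614 -0.027]
 [ 0.481 -0.059]
 [ 0.466  0.027]] [ 0.539 -0.002]
base side (hi-far,hi-near,lo-near) [[ 0.473  0.033]
 [ 0.488 -0.055]
 [ 0.615 -0.033]] [0.544 0.   ]
0.11 [ 0.577 -0.     0.11 ]
0.13 [ 0.572 -0.     0.13 ]
0.15 [ 0.566 -0.     0.15 ]
```

>>> {"fn": "jog_arm", "kwargs": {"deltas": [[1, 1.2, -2.5, -0.5, 0.01], [1, 3.2, -6.7, -1, 0.02], [1, 5.4, -11.2, -1.5, 0.03], [1, 7.6, -15.7, -2, 0.04], [1, 9.8, -20.2, -2, 0.06], [1, 11.9, -24.7, -2, 0.07], [1, 13.8, -28.7, -2, 0.08], [1, 14.8, -30.7, -2, 0.08]], "grip_force": 60}}

```text
time: 13.05
tcp_pos: [0.5513, -0.0055, 0.238]
ee_rot: [0.291, -3.127, 0.001]
ft_force: [1.0, 1.0, -3.3]
width: 0.0161
grasp_force: 59.8
```

```bash
python3 - <<'E'
from h import *
bot.camera("side");to(.552,-.002,.2,3.33); print(bot.get_state()["moment"])
E
```

```text
t 13.1 tcp [ 0.551 -0.008  0.238] yaw -2.958 q [ 0.846  0.614 -1.244  1.769  0.621  1.225  1.182] w 0.015418590352470474 F [-0.236 -1.526 -3.154] -> d [-0.203  0.593  3.758] spin -0.005
[ 0.153 -0.202 -0.111]
```

>>> {"fn": "jog_arm", "kwargs": {"deltas": [[1, 0, 0.3, 0, 0], [1, 0, 0.3, 0, 0], [1, 0, 0.3, 0, 0], [1, 0, 0.3, 0, 0], [1, 0, 0.3, 0, 0], [1, 0, 0.3, 0, 0], [1, 0, 0.3, 0, 0], [1, 0, 0.3, 0, 0]], "grip_force": 18}}

```text
time: 14.1
tcp_pos: [0.5513, 0.0006, 0.2386]
ee_rot: [-0.296, 3.128, 0.0]
ft_force: [-0.5, -1.0, -3.6]
width: 0.0156
grasp_force: 18.0
```

```bash
cat >> h.py <<'E'
def tilt():
    """jug tilt in degrees from side pinpoints, in the vertical plane of the tool x axis through the grip"""
    s=bot.get_state(); c=bot.camera("side"); M=R.from_rotvec(s["ee_rot"]).as_matrix(); n=M[:,1]; o0=np.array(s["tcp_pos"]); P={}
    h=M[:,0]*[1,1,0]; h/=np.linalg.norm(h)
    for t in ["jug_handle","cap_centre","jug_centre","outlet"]:
        r=bot.pinpoint("side",t)
        for d in r[:1]:
            o,v=ray(c,d["uv"]); p=o+v*(n@(o0-o))/(n@v); P[t]=(p@h-o0@h,p[2]); print(t,round(d["p"],2),p,np.array(P[t])*1000)
    print("moment",np.array(s["moment"]),"tcp",np.array(s["tcp_pos"]))
    return c
E
python3 -c "
from h import *
c=tilt(); save(c,'s4')"
```

```text
jug_handle 0.91 [0.553 0.001 0.24 ] [ -2.173 240.127]
cap_centre 0.72 [ 0.486 -0.012  0.305] [ 66.082 304.574]
jug_centre 0.96 [ 0.474 -0.014  0.234] [ 78.348 233.514]
outlet 0.64 [ 0.47  -0.015  0.294] [ 82.828 294.394]
moment [ 0.069 -0.322 -0.008] tcp [0.551 0.001 0.239]
```

>>> {"fn": "jog_arm", "kwargs": {"deltas": [[1, 0, 0, 0, 0], [1, 0, 0, 0, 0], [1, 0, 0, 0, 0], [1, 0, 0, 0, 0], [1, 0, 0, 0, 0], [1, 0, 0, 0, 0], [1, 0, 0, 0, 0], [1, 0, 0, 0, 0]], "grip_force": 10}}

```text
time: 15.35
tcp_pos: [0.5513, 0.0006, 0.2386]
ee_rot: [0.297, -3.128, 0.0]
ft_force: [0.1, -0.0, -3.2]
width: 0.0159
grasp_force: 10.0
```

```bash
python3 -c "
from h import *
c=tilt()"
```

```text
jug_handle 0.83 [0.554 0.001 0.238] [ -3.049 238.364]
cap_centre 0.71 [ 0.476 -0.014  0.283] [ 76.325 282.642]
jug_centre 0.88 [ 0.482 -0.013  0.221] [ 70.459 221.219]
outlet 0.73 [ 0.469 -0.015  0.274] [ 83.615 274.241]
moment [ 0.099 -0.335  0.019] tcp [0.551 0.001 0.239]
```

>>> {"fn": "jog_arm", "kwargs": {"deltas": [[1, 0, 0, 0, 0], [1, 0, 0, 0, 0], [1, 0, 0, 0, 0], [1, 0, 0, 0, 0], [1, 0, 0, 0, 0], [1, 0, 0, 0, 0], [1, 0, 0, 0, 0], [1, 0, 0, 0, 0]], "grip_force": 7}}

```text
time: 16.6
tcp_pos: [0.5513, 0.0007, 0.2386]
ee_rot: [0.297, -3.128, 0.0]
ft_force: [0.3, -0.2, -2.7]
width: 0.0159
grasp_force: 7.0
```

```bash
python3 -c "
from h import *
c=tilt()"
```

```text
jug_handle 0.77 [0.575 0.005 0.235] [-24.116 235.47 ]
cap_centre 0.84 [ 0.482 -0.013  0.217] [ 70.689 216.795]
jug_centre 0.63 [ 0.535 -0.003  0.182] [ 16.967 181.94 ]
outlet 0.65 [ 0.5   -0.009  0.193] [ 52.033 192.875]
moment [ 0.054 -0.178 -0.037] tcp [0.551 0.001 0.239]
```

>>> {"fn": "jog_arm", "kwargs": {"deltas": [[1, 0, 0, 0, 0], [1, 0, 0, 0, 0], [1, 0, 0, 0, 0], [1, 0, 0, 0, 0], [1, 0, 0, 0, 0], [1, 0, 0, 0, 0], [1, 0, 0, 0, 0], [1, 0, 0, 0, 0]], "grip_force": 60}}

```text
time: 17.85
tcp_pos: [0.5513, 0.0006, 0.2386]
ee_rot: [0.297, -3.128, 0.0]
ft_force: [0.2, -0.3, -3.1]
width: 0.015
grasp_force: 60.0
```

```bash
python3 -c "
from h import *
c=tilt(); cv2.imwrite('pics/s5.png',cv2.resize(c['image'][130:290,250:430],(720,600),interpolation=cv2.INTER_CUBIC)[:,:,::-1])"
```

```text
cap_centre 0.57 [ 0.486 -0.012  0.214] [ 66.311 213.585]
jug_centre 0.93 [ 0.533 -0.003  0.178] [ 18.693 178.432]
outlet 0.73 [ 0.529 -0.004 -0.223] [  22.809 -223.409]
moment [ 0.023 -0.166 -0.055] tcp [0.551 0.001 0.239]
```

View pics/s5.png

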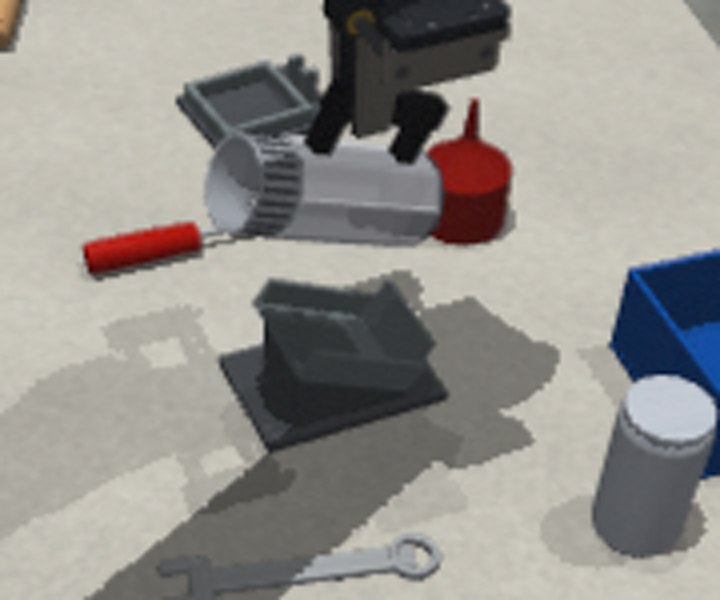

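```bash
python3 - <<'E'
from h import *
import pickle
cs=pickle.load(open("cs.pkl","rb")); T=cs["top"]
g=cv2.cvtColor(T["image"],cv2.COLOR_RGB2GRAY).astype(float)
sub=g[165:217,295:350]; m=(sub<135).astype(np.uint8); n,l,st,ce=cv2.connectedComponentsWithStats(m); k=1+np.argmax(st[1:,4]); print(st[k],ce[k])
# subpixel left/right edge per row
rows=[];L=[];Rr=[]
for r in range(10,42):
    row=sub[r]; idx=np.where(l[r]==k)[0]
    if len(idx)<15: continue
    a,b=idx[0],idx[-1]; f=lambda i,j:i+(row[i]-135)/(row[i]-row[j])*(j-i)
    rows.append(165+r);L.append(295+f(a-1,a));Rr.append(295+f(b+1,b))
pl=np.polyfit(rows,L,1);pr=np.polyfit(rows,Rr,1);print(pl,pr,np.std(np.array(L)-np.polyval(pl,rows)),np.std(np.array(Rr)-np.polyval(pr,rows)))
for v in (180,190,200):
    a=atz(T,(np.polyval(pl,v),v),.005);b=atz(T,(np.polyval(pr,v),v),.005);print(v,a[:2],b[:2],(a+b)[:2]/2)
E
```

```text
[   8    5   34   43 1117] [24.485 25.838]
[  0.165 273.879] [  0.172 300.751] 0.11034225628513862 0.12397321760445953
180 [0.578 0.052] [ 0.579 -0.043] [0.579 0.004]
190 [0.543 0.046] [ 0.545 -0.05 ] [ 0.544 -0.002]
200 [0.509 0.039] [ 0.511 -0.056] [ 0.51  -0.008]
```

>>> {"fn": "jog_arm", "kwargs": {"deltas": [[1, 0.3, -0.1, 0, 0.02], [1, 0.6, -0.2, 1.5, 0.02], [1, 0.6, -0.2, 3, 0.02], [1, 0.6, -0.2, 4.5, 0.02], [1, 0.6, -0.2, 6, 0.02], [1, 0.6, -0.2, 7, 0.02], [1, 0.6, -0.2, 7.5, 0.02], [1, 0.6, -0.2, 7.5, 0.02]], "grip_force": 25}}

```text
time: 19.1
tcp_pos: [0.5458, -0.0023, 0.1634]
ee_rot: [0.266, -3.13, -0.0]
ft_force: [0.8, -0.0, -3.3]
width: 0.0158
grasp_force: 25.0
```

```bash
python3 -c "
from h import *
c=tilt(); save(c,'s6');to(.545,-.002,.147,3.31)"
```

```text
jug_handle 0.69 [0.561 0.    0.167] [-15.233 167.143]
cap_centre 0.67 [ 0.485 -0.013  0.143] [ 61.869 142.543]
jug_centre 0.85 [ 0.53  -0.005  0.104] [ 15.585 103.786]
outlet 0.61 [ 0.487 -0.012  0.125] [ 60.105 125.257]
moment [ 0.1   -0.186  0.035] tcp [ 0.546 -0.002  0.163]
t 19.35 tcp [ 0.546 -0.002  0.164] yaw -2.973 q [ 0.789  0.676 -1.164  1.856  0.703  1.096  1.094] w 0.01589187972241052 F [-0.362  0.882 -4.159] -> d [0.094 0.062 1.698] spin 0.001
```

>>> {"fn": "jog_arm", "kwargs": {"deltas": [[1, 0, 0, 0.4, 0], [1, 0, 0, 0.8, 0], [1, 0, 0, 1.2, 0], [1, 0, 0, 1.4, 0], [1, 0, 0, 1.6, 0], [1, 0, 0, 1.7, 0], [1, 0, 0, 1.8, 0], [1, 0, 0, 1.8, 0]], "grip_force": 15}}

```text
time: 20.35
tcp_pos: [0.5458, -0.0025, 0.1455]
ee_rot: [0.265, -3.13, 0.0]
ft_force: [0.3, 0.6, -3.5]
width: 0.016
grasp_force: 15.0
```

```bash
python3 -c "
from h import *
c=tilt(); save(c,'s7');to(.545,-.002,.147,3.31)"
```

```text
jug_handle 0.82 [0.566 0.001 0.145] [-20.203 144.532]
cap_centre 0.83 [ 0.476 -0.014  0.126] [ 70.798 125.509]
jug_centre 0.74 [ 0.534 -0.005  0.09 ] [11.914 90.033]
outlet 0.76 [ 0.494 -0.011  0.096] [52.989 96.409]
moment [ 0.086 -0.186  0.021] tcp [ 0.546 -0.002  0.146]
t 20.6 tcp [ 0.546 -0.002  0.146] yaw -2.972 q [ 0.774  0.696 -1.141  1.87   0.727  1.068  1.076] w 0.015952698000942196 F [-0.937  0.726 -2.623] -> d [ 0.069  0.059 -0.139] spin 0.001
```

>>> {"fn": "jog_arm", "kwargs": {"deltas": [[1, 0, 0, 0.2, 0], [1, 0, 0, 0.4, 0], [1, 0, 0, 0.6, 0], [1, 0, 0, 0.7, 0], [1, 0, 0, 0.8, 0], [1, 0, 0, 0.9, 0], [1, 0, 0, 1.0, 0], [1, 0, 0, 1.0, 0]], "grip_force": 12}}

```text
time: 21.6
tcp_pos: [0.5493, -0.0016, 0.1381]
ee_rot: [-0.265, 3.122, 0.001]
ft_force: [4.8, 1.2, 8.8]
width: 0.0158
grasp_force: 12.0
```

```bash
python3 -c "
from h import *
c=tilt(); save(c,'s8');to(.545,-.002,.136,3.31)"
```

```text
jug_handle 0.68 [0.563 0.001 0.147] [-13.804 147.218]
cap_centre 0.9 [ 0.473 -0.015  0.121] [ 77.287 121.121]
jug_centre 0.71 [ 0.529 -0.005  0.085] [21.098 84.57 ]
outlet 0.74 [ 0.495 -0.011  0.09 ] [55.208 90.2  ]
moment [ 0.094 -1.128  0.097] tcp [ 0.549 -0.002  0.138]
t 21.85 tcp [ 0.549 -0.002  0.138] yaw -2.972 q [ 0.765  0.705 -1.13   1.874  0.743  1.05   1.066] w 0.016002914991787773 F [5.246 0.916 8.872] -> d [0.437 0.035 0.204] spin 0.001
```

>>> {"fn": "jog_arm", "kwargs": {"deltas": [[1, 0, 0, -0.1, 0], [1, -0.2, 0, -0.1, 0], [1, -0.4, 0, 0.1, 0], [1, -0.6, 0, 0.2, 0], [1, -0.8, 0, 0.3, 0], [1, -1.0, 0, 0.4, 0], [1, -1.0, 0, 0.4, 0], [1, -1.0, 0, 0.4, 0]], "grip_force": 8}}

```text
time: 22.85
tcp_pos: [0.556, -0.0004, 0.133]
ee_rot: [-0.266, 3.129, -0.001]
ft_force: [-1.4, 0.2, 11.8]
width: 0.0158
grasp_force: 8.0
```

```bash
python3 -c "
from h import *
c=tilt(); save(c,'s9')"
```

```text
jug_handle 0.93 [0.576 0.003 0.14 ] [-20.698 140.153]
cap_centre 0.8 [ 0.487 -0.012  0.127] [ 70.236 127.002]
jug_centre 0.69 [ 0.529 -0.005  0.083] [27.29  82.796]
outlet 0.66 [ 0.485 -0.013  0.124] [ 72.332 124.324]
moment [-0.088  0.12  -0.017] tcp [ 0.556 -0.     0.133]
```

>>> {"fn": "jog_arm", "kwargs": {"deltas": [[2.5, 0, 0, 0, 0], [3, 0, 0, 0, 0], [3.5, 0, 0, 0, 0], [4, 0, 0, 0, 0], [4, 0, 0, 0, 0], [4, 0, 0, 0, 0], [4, 0, 0, 0, 0], [4, 0, 0, 0, 0]]}}

```text
time: 24.1
tcp_pos: [0.5556, -0.0008, 0.1316]
ee_rot: [0.265, -3.13, 0.0]
ft_force: [0.0, 0.2, -0.1]
width: 0.0401
grasp_force: 0.0
```

```bash
python3 -c "
from h import *
c=tilt(); cv2.imwrite('pics/s10.png',cv2.resize(c['image'][160:280,260:400],(700,600),interpolation=cv2.INTER_CUBIC)[:,:,::-1]); to(.55,0,.2)"
```

```text
jug_handle 0.82 [0.563 0.    0.144] [ -7.268 144.165]
cap_centre 0.85 [ 0.482 -0.013  0.118] [ 74.862 117.779]
jug_centre 0.79 [ 0.536 -0.004  0.072] [19.648 71.905]
outlet 0.75 [ 0.497 -0.011  0.097] [59.772 96.971]
moment [ 0.091 -0.156  0.024] tcp [ 0.556 -0.001  0.132]
t 24.35 tcp [ 0.556 -0.001  0.132] yaw -2.972 q [ 0.745  0.723 -1.114  1.857  0.751  1.057  1.064] w 0.040341658404094906 F [0.201 0.498 0.561] -> d [ 0.54   0.172 -6.845] spin 0
```

View pics/s10.png

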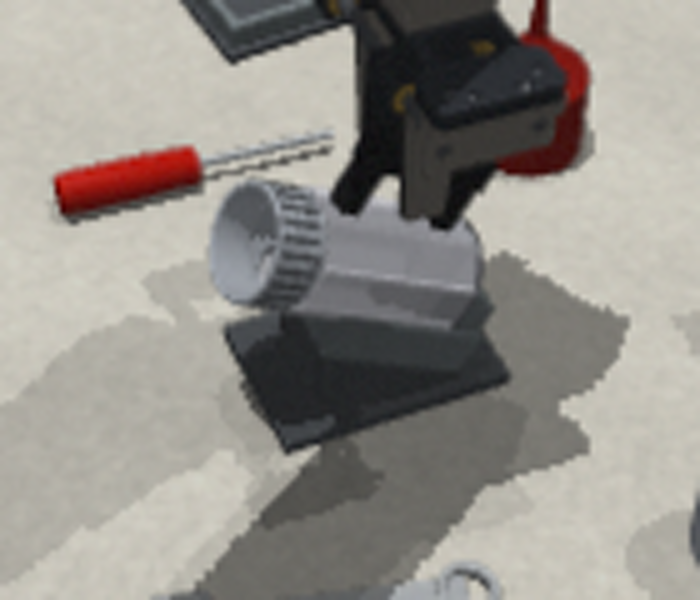

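>>> {"fn": "jog_arm", "kwargs": {"deltas": [[4, -0.9, 0, 0.8, 0], [4, -1.8, 0.1, 1.6, 0], [4, -2.5, 0.1, 2.2, 0], [4, -2.5, 0.1, 2.2, 0], [1, -2.5, 0.1, 2.2, 0], [1, -2.5, 0.1, 2.2, 0], [1, -2.5, 0.1, 2.2, 0], [1, -2.5, 0.1, 2.2, 0]], "grip_force": 60}}

```text
time: 25.35
tcp_pos: [0.5802, 0.0042, 0.1097]
ee_rot: [-0.265, 3.13, -0.0]
ft_force: [-0.1, -0.5, 0.8]
width: 0.0157
grasp_force: 60.0
```

>>> {"fn": "jog_arm", "kwargs": {"deltas": [[1, 0, 0, 0, 0], [1, 0, 0, -1, 0], [1, 0, 0, -2.5, 0], [1, 0, 0, -5, 0], [1, 0, 0, -8, 0], [1, 0, 0, -11, 0], [1, 0, 0, -13.5, 0], [1, 0, 0, -14.5, 0]], "grip_force": 60}}

```text
time: 26.35
tcp_pos: [0.5807, 0.0049, 0.2574]
ee_rot: [-0.265, 3.127, -0.001]
ft_force: [0.6, -0.4, -3.4]
width: 0.0156
grasp_force: 60.0
```

```bash
python3 -c "
from h import *
c=tilt(); save(c,'s11'); to(.598,-.312,.255,3.31)"
```

```text
jug_handle 0.58 [0.575 0.004 0.281] [  5.935 280.732]
cap_centre 0.94 [ 0.49  -0.011  0.266] [ 92.406 265.713]
jug_centre 0.63 [ 0.534 -0.003  0.226] [ 47.224 225.956]
outlet 0.78 [ 0.497 -0.009  0.245] [ 84.764 245.223]
moment [ 0.089 -0.225  0.035] tcp [0.581 0.005 0.257]
t 26.6 tcp [0.58  0.004 0.254] yaw -2.972 q [ 0.777  0.633 -1.217  1.686  0.619  1.272  1.168] w 0.015458080393658523 F [-1.399  0.164 -2.774] -> d [  3.502 -31.472  -0.122] spin 0.001
```

>>> {"fn": "jog_arm", "kwargs": {"deltas": [[1, 0.2, -2, 0, 0], [1, 0.7, -6, 0, 0], [1, 1.2, -10.5, 0, 0], [1, 1.7, -15, 0, 0], [1, 2.2, -19.5, 0, 0], [1, 2.7, -24, 0, 0], [1, 3.2, -28.5, 0, 0], [1, 3.5, -31.5, 0, 0]], "grip_force": 60}}

```text
time: 27.6
tcp_pos: [0.5971, -0.3169, 0.2529]
ee_rot: [0.258, -3.129, -0.0]
ft_force: [0.3, -0.4, -3.1]
width: 0.0154
grasp_force: 60.0
```

>>> {"fn": "jog_arm", "kwargs": {"deltas": [[1, 0, 0, 1, 0], [1, 0, 0, 2.5, 0], [1, 0, 0, 4.5, 0], [1, 0, 0, 6.5, 0], [1, 0, 0, 7.5, 0], [1, 0, 0, 8.2, 0], [1, 0, 0, 8.2, 0], [1, 0, 0, 8.2, 0]], "grip_force": 40}}

```text
time: 28.6
tcp_pos: [0.599, -0.312, 0.1733]
ee_rot: [-0.265, 3.129, -0.001]
ft_force: [0.2, 0.7, -2.9]
width: 0.0159
grasp_force: 40.0
```

```bash
python3 -c "
from h import *
c=tilt(); save(c,'s12'); to(.598,-.312,.171,3.31)
r=bot.pinpoint('side','tray');print([(round(d['p'],2),d['uv'],atz(c,d['uv'],0)) for d in r])"
```

```text
jug_handle 0.65 [ 0.598 -0.312  0.198] [  1.353 198.315]
cap_centre 0.96 [ 0.505 -0.328  0.175] [ 95.278 175.152]
outlet 0.97 [ 0.512 -0.327  0.161] [ 88.584 160.65 ]
moment [ 0.106 -0.284 -0.033] tcp [ 0.599 -0.312  0.173]
t 28.85 tcp [ 0.599 -0.312  0.173] yaw -2.973 q [ 1.098  0.849 -1.104  1.523  0.781  1.26   1.623] w 0.01574916394987666 F [-0.122  0.051 -2.889] -> d [0.072 0.02  0.197] spin 0.001
[(0.97, [463.4, 333.0], array([ 0.753, -0.339,  0.   ])), (0.91, [224.9, 349.5], array([ 0.245, -0.271,  0.   ])), (0.9, [351.5, 345.9], array([ 0.507, -0.317, -0.   ])), (0.21, [382.0, 306.0], array([ 0.601, -0.241,  0.   ]))]
```

>>> {"fn": "jog_arm", "kwargs": {"deltas": [[1, 0, 0, 0, 0], [1, 0, 0, 0, 0], [1, 0, 0, 0, 0], [1, 0, 0, 0, 0], [1, 0, 0, 0, 0], [1, 0, 0, 0, 0], [1, 0, 0, 0, 0], [1, 0, 0, 0, 0]], "grip_force": 6}}

```text
time: 29.9
tcp_pos: [0.5986, -0.312, 0.1726]
ee_rot: [-0.265, 3.13, -0.0]
ft_force: [0.0, -0.7, -2.7]
width: 0.0162
grasp_force: 6.0
```

```bash
python3 -c "
from h import *
c=tilt(); save(c,'s13')"
```

```text
jug_handle 0.62 [ 0.587 -0.314  0.187] [ 11.941 186.987]
cap_centre 0.77 [ 0.533 -0.323  0.127] [ 66.555 126.868]
jug_centre 0.73 [ 0.599 -0.312  0.126] [ -0.579 126.236]
outlet 0.57 [ 0.552 -0.32   0.12 ] [ 46.919 119.663]
moment [ 0.177 -0.153 -0.08 ] tcp [ 0.599 -0.312  0.173]
```

>>> {"fn": "jog_arm", "kwargs": {"deltas": [[1, 1.5, 0, 0.4, 0], [1, 3.2, 0, 1.0, 0], [1, 3.2, 0, 1.8, 0], [1, 3.2, 0, 2.6, 0], [1, 3.2, 0, 3.4, 0], [1, 3.2, 0, 4.0, 0], [1, 3.2, 0, 4.5, 0], [1, 3.2, 0, 5.0, 0]], "grip_force": 6}}

```text
time: 31.15
tcp_pos: [0.5673, -0.3173, 0.1224]
ee_rot: [-0.266, 3.13, -0.0]
ft_force: [0.8, -0.1, -2.2]
width: 0.0158
grasp_force: 6.0
```

```bash
python3 -c "
from h import *
c=tilt(); save(c,'s14')
for i in '1':print([(round(d['p'],2),d['uv']) for d in bot.pinpoint('side','ball1_center')])"
```

```text
jug_handle 0.75 [ 0.552 -0.32   0.148] [ 15.257 148.303]
cap_centre 0.86 [ 0.506 -0.328  0.087] [62.548 86.717]
jug_centre 0.58 [ 0.564 -0.318  0.078] [ 3.408 78.461]
outlet 0.65 [ 0.529 -0.324  0.059] [38.346 59.063]
moment [ 0.061 -0.135  0.018] tcp [ 0.567 -0.317  0.122]
[(0.58, [325.5, 351.4]), (0.34, [363.1, 330.9])]
```

>>> {"fn": "jog_arm", "kwargs": {"deltas": [[1, 0, 0, 0.3, 0], [1, 0, 0, 0.6, 0], [1, 0, 0, 0.9, 0], [1, 0, 0, 1.2, 0], [1, 0, 0, 1.4, 0], [1, 0, 0, 1.4, 0], [1, 0, 0, 1.4, 0], [1, 0, 0, 1.4, 0]], "grip_force": 6}}

```text
time: 32.45
tcp_pos: [0.5672, -0.3176, 0.1103]
ee_rot: [-0.265, 3.13, -0.002]
ft_force: [-3.3, -0.5, 7.8]
width: 0.0159
grasp_force: 6.0
```

```bash
python3 -c "
from h import *
c=tilt(); save(c,'s15');to(.567,-.317,.2)
for n in ('ball1_center','ball2_center'):print([(round(d['p'],2),d['uv'],atz(c,d['uv'],.014)) for d in bot.pinpoint('side',n)])"
```

```text
jug_handle 0.67 [ 0.549 -0.321  0.151] [ 18.749 150.923]
cap_centre 0.64 [ 0.509 -0.328  0.067] [58.81  67.127]
jug_centre 0.82 [ 0.56  -0.319  0.081] [ 7.596 80.779]
outlet 0.97 [ 0.528 -0.324  0.052] [40.141 51.833]
moment [ 0.119  0.685 -0.018] tcp [ 0.567 -0.318  0.11 ]
t 32.7 tcp [ 0.567 -0.318  0.11 ] yaw -2.973 q [ 1.139  0.881 -1.069  1.635  0.837  1.147  1.592] w 0.015968004988875465 F [-4.232 -0.138  6.573] -> d [ 0.009  0.053 -8.965] spin 0
[(0.41, [321.9, 351.8], array([ 0.442, -0.323,  0.014]))]
[(0.56, [337.7, 354.4], array([ 0.472, -0.335,  0.014]))]
```

>>> {"fn": "jog_arm", "kwargs": {"deltas": [[1, 0, 0, 0.2, 0], [1, 0.3, 0, 0.4, 0], [1, -0.1, 0, 0.4, 0], [1, 0.4, 0, 0.4, 0], [1, -0.1, 0, 0.4, 0], [1, 0.4, 0, 0.4, 0], [1, 0, 0, 0.4, 0], [1, 0, 0, 0.4, 0]], "grip_force": 8}}

```text
time: 33.8
tcp_pos: [0.5659, -0.3179, 0.1069]
ee_rot: [0.264, -3.127, 0.003]
ft_force: [-9.6, 0.1, 14.6]
width: 0.016
grasp_force: 14.7
```

```bash
python3 -c "
from h import *
c=tilt(); save(c,'s16')
for n in ('ball1_center','ball3_center'):print([(round(d['p'],2),d['box'],int(d['pixels'].sum()),atz(c,d['box'][:2],.014)) for d in bot.silhouettes('side',n)])
c=bot.camera('top');save(c,'t16')
print([(round(d['p'],2),d['box'],int(d['pixels'].sum()),atz(c,d['box'][:2],.014)) for d in bot.silhouettes('top','ball1_center')])"
```

```text
jug_handle 0.55 [ 0.546 -0.321  0.138] [ 19.704 137.593]
cap_centre 0.9 [ 0.5   -0.329  0.075] [66.781 74.934]
outlet 0.97 [ 0.526 -0.325  0.061] [40.178 61.067]
moment [ 0.189  2.108 -0.021] tcp [ 0.566 -0.318  0.107]
[]
[(0.48, [342.5, 339.6, 5.3, 8.3], 42, array([ 0.49 , -0.307,  0.014]))]
[]
```

>>> {"fn": "jog_arm", "kwargs": {"deltas": [[1, 0, 0, -1, 0], [1, 0, 0, -2, 0], [1, 0, 0, -3, 0], [1, 0, 0, -4, 0], [1, 0, 0, -5, 0], [1, 0, 0, -6, 0], [1, 0, 0, -7, 0], [1, 0, 0, -7, 0]], "grip_force": 12}}

```text
time: 35.25
tcp_pos: [0.5676, -0.3175, 0.1756]
ee_rot: [-0.265, 3.129, -0.001]
ft_force: [0.2, 0.3, -2.8]
width: 0.016
grasp_force: 17.6
```

```bash
python3 -c "
from h import *
c=tilt();print(bot.get_state()['ft_force'])
for n in ('ball1_center','ball3_center'):print([(round(d['p'],2),d['box'],atz(c,d['box'][:2],.014)) for d in bot.silhouettes('side',n)])
cv2.imwrite('pics/s17.png',cv2.resize(c['image'][235:395,290:450],(600,600),interpolation=cv2.INTER_CUBIC)[:,:,::-1])"
```

```text
jug_handle 0.9 [ 0.554 -0.32   0.199] [ 13.801 198.743]
cap_centre 0.91 [ 0.507 -0.328  0.134] [ 61.85  134.221]
jug_centre 0.58 [ 0.572 -0.317  0.135] [ -4.326 135.039]
outlet 0.66 [ 0.565 -0.318  0.141] [  2.347 140.967]
moment [ 0.083 -0.188 -0.013] tcp [ 0.568 -0.317  0.176]
[ 0.033  0.159 -2.666]
[(0.54, [377.8, 310.1, 57.1, 62.8], array([ 0.584, -0.256,  0.014])), (0.21, [360.3, 319.8, 30.0, 36.6], array([ 0.539, -0.271,  0.014]))]
[(0.61, [341.4, 339.2, 4.2, 9.8], array([ 0.488, -0.305,  0.014]))]
```

View pics/s17.png

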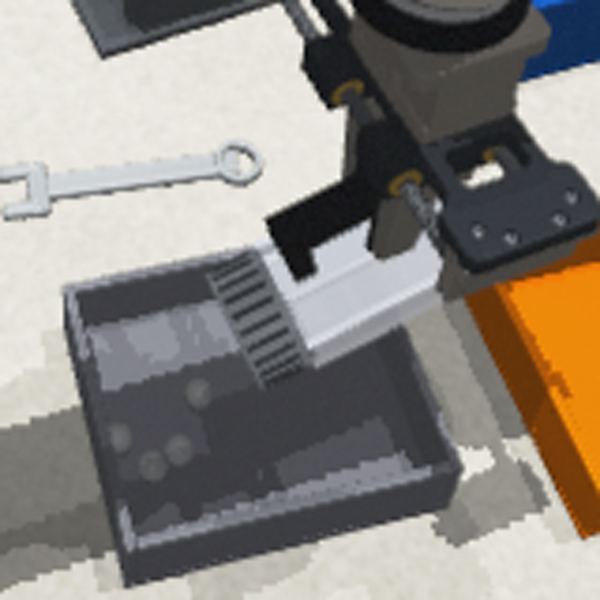

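>>> {"fn": "jog_arm", "kwargs": {"deltas": [[1, 0, 0.5, -2.5, 0], [1, 0, 4, -5, 0], [1, -0.1, 9, -5, 0], [1, -0.1, 14, -5, 0], [1, -0.2, 19, -5, 0], [1, -0.2, 24, -5, 0], [1, -0.3, 29, -5, 0], [1, -0.3, 31.4, -5, 0]], "grip_force": 25}}

```text
time: 36.6
tcp_pos: [0.5167, -0.0034, 0.2267]
ee_rot: [-0.273, 3.127, -0.001]
ft_force: [-0.2, -0.5, -2.1]
width: 0.0156
grasp_force: 30.2
```

```bash
python3 -c "
from h import *
c=tilt(); to(.518,-.0065,.172,3.31)"
```

```text
jug_handle 0.94 [ 0.501 -0.006  0.253] [ 16.167 253.213]
cap_centre 0.72 [ 0.457 -0.014  0.184] [ 60.3   184.241]
jug_centre 0.77 [ 0.512 -0.004  0.189] [  4.77  189.049]
outlet 0.92 [ 0.472 -0.011  0.171] [ 45.141 171.467]
moment [-0.018 -0.186  0.021] tcp [ 0.517 -0.003  0.227]
t 36.85 tcp [ 0.518 -0.008  0.225] yaw -2.973 q [ 0.906  0.573 -1.271  1.861  0.601  1.166  1.164] w 0.015713405775179354 F [ 0.072 -1.164 -2.696] -> d [-0.056  0.172  5.332] spin -0.0
```

>>> {"fn": "jog_arm", "kwargs": {"deltas": [[1, 0, 0.2, 1.5, 0], [1, 0, 0.2, 3, 0], [1, 0, 0.2, 4.5, 0], [1, 0, 0.2, 6, 0], [1, 0, 0.2, 7, 0], [1, 0, 0.2, 7.6, 0], [1, 0, 0.2, 8.2, 0], [1, 0, 0.2, 8.2, 0]], "grip_force": 14}}

```text
time: 37.85
tcp_pos: [0.5168, -0.0053, 0.1424]
ee_rot: [0.266, -3.13, -0.0]
ft_force: [-0.1, -0.1, -1.5]
width: 0.0163
grasp_force: 19.5
```

```bash
python3 -c "
from h import *
c=tilt(); to(.545,-.002,.130,3.31)"
```

```text
jug_handle 0.75 [ 0.496 -0.009  0.174] [ 21.312 174.254]
cap_centre 0.69 [ 0.456 -0.016  0.098] [61.519 98.278]
jug_centre 0.95 [ 0.512 -0.006  0.106] [  4.413 106.413]
outlet 0.79 [ 0.483 -0.011  0.092] [34.088 92.476]
moment [ 0.087 -0.192 -0.038] tcp [ 0.517 -0.005  0.142]
t 38.1 tcp [ 0.517 -0.005  0.143] yaw -2.973 q [ 0.817  0.659 -1.159  1.939  0.713  1.031  1.073] w 0.0161407540341165 F [-0.308  0.108 -2.246] -> d [-2.814 -0.135  1.288] spin 0.001
```

>>> {"fn": "jog_arm", "kwargs": {"deltas": [[1, -0.3, -0.1, 0.6, 0], [1, -0.6, -0.1, 0.8, 0], [1, -0.9, -0.1, 0.9, 0], [1, -1.2, -0.1, 1.0, 0], [1, -1.6, -0.1, 1.2, 0], [1, -2.0, -0.1, 1.3, 0], [1, -2.4, -0.1, 1.5, 0], [1, -2.8, -0.1, 1.6, 0]], "grip_force": 8}}

```text
time: 39.1
tcp_pos: [0.5463, -0.0013, 0.1275]
ee_rot: [-0.265, 3.127, 0.0]
ft_force: [1.2, 0.5, 3.7]
width: 0.0159
grasp_force: 8.0
```

```bash
python3 -c "
from h import *
c=tilt(); save(c,'s20'); to(.560,.0005,.121,3.31)"
```

```text
jug_handle 0.94 [ 0.527 -0.005  0.163] [ 19.544 162.957]
cap_centre 0.94 [ 0.465 -0.015  0.104] [ 82.964 103.552]
jug_centre 0.62 [ 0.521 -0.006  0.092] [25.439 91.598]
outlet 0.96 [ 0.485 -0.012  0.082] [62.218 81.905]
moment [ 0.101 -0.225  0.032] tcp [ 0.546 -0.001  0.128]
t 39.35 tcp [ 0.546 -0.001  0.127] yaw -2.972 q [ 0.754  0.711 -1.112  1.885  0.75   1.033  1.059] w 0.016131656761944082 F [ 3.102 -0.216  4.345] -> d [-1.376 -0.054  0.652] spin 0.001
```

>>> {"fn": "jog_arm", "kwargs": {"deltas": [[1, -0.4, 0, 0.2, 0], [1, -0.8, 0, 0.5, 0], [1, -1.2, 0, 0.8, 0], [1, -1.5, 0, 1.0, 0], [1, -1.8, 0, 1.3, 0], [1, -2.1, 0, 1.6, 0], [1, -2.4, 0, 1.9, 0], [1, -2.5, 0, 2.0, 0]], "grip_force": 7}}

```text
time: 40.35
tcp_pos: [0.5718, 0.0031, 0.108]
ee_rot: [-0.265, 3.125, 0.001]
ft_force: [3.8, 0.3, 7.8]
width: 0.0158
grasp_force: 10.2
```

```bash
python3 -c "
from h import *
c=tilt(); save(c,'s21'); to(.573,.003,.109,3.31)"
```

```text
jug_handle 0.8 [0.562 0.001 0.15 ] [  9.721 149.662]
cap_centre 0.65 [ 0.482 -0.012  0.122] [ 91.056 122.451]
jug_centre 0.58 [ 0.539 -0.003  0.082] [33.664 82.001]
outlet 0.76 [ 0.497 -0.01   0.1  ] [75.725 99.565]
moment [ 0.062 -0.801  0.022] tcp [0.572 0.003 0.108]
t 40.6 tcp [0.572 0.003 0.108] yaw -2.972 q [ 0.697  0.763 -1.068  1.838  0.785  1.028  1.045] w 0.01606710912060588 F [3.809 1.004 5.806] -> d [-0.117 -0.032 -0.097] spin 0.001
```

>>> {"fn": "jog_arm", "kwargs": {"deltas": [[2, 0, 0, 0, 0], [2.5, 0, 0, 0, 0], [3, 0, 0, 0, 0], [4, 0, 0, 0, 0], [4, 0, 0, 0, 0], [4, 0, 0, 0, 0], [4, 0, 0, 0, 0], [4, 0, 0, 0, 0]]}}

```text
time: 41.6
tcp_pos: [0.5692, 0.0025, 0.1066]
ee_rot: [0.265, -3.13, 0.0]
ft_force: [1.0, -0.2, 0.3]
width: 0.0399
grasp_force: 0.0
```

```bash
python3 -c "
from h import *
c=tilt(); save(c,'s22'); a=cv2.imread('pics/s22.png')[160:280,260:400].astype(int)
from glob import glob
to(.573,.003,.109,3.31)"
```

```text
jug_handle 0.95 [0.585 0.005 0.132] [-16.28  131.779]
cap_centre 0.92 [ 0.498 -0.01   0.114] [ 72.401 113.947]
jug_centre 0.7 [ 0.537 -0.003  0.079] [32.893 78.795]
outlet 0.79 [ 0.51  -0.008  0.088] [60.324 88.054]
moment [ 0.071 -0.122  0.026] tcp [0.569 0.003 0.107]
t 41.85 tcp [0.569 0.003 0.107] yaw -2.972 q [ 0.698  0.763 -1.067  1.841  0.784  1.03   1.045] w 0.03983303059489068 F [-0.616  0.024 -0.042] -> d [-0.377 -0.017 -0.24 ] spin 0.001
```

>>> {"fn": "jog_arm", "kwargs": {"deltas": [[5, 0, 0, 0, 0], [5, 0, 0, -1.5, 0], [5, 0, 0, -4, 0], [5, 0, 0, -8, 0], [5, 0, 0, -12, 0], [5, 0, 0, -16, 0], [5, 0, 0, -18, 0], [5, 0, 0, -18, 0]]}}

```text
time: 42.85
tcp_pos: [0.5697, 0.0027, 0.2881]
ee_rot: [-0.265, 3.128, -0.001]
ft_force: [0.3, 0.2, -0.3]
width: 0.0499
grasp_force: 0.0
```

```bash
python3 - <<'E'
from h import *
c=tilt(); save(c,'s23'); 
n0=cv2.imread('pics/s9.png');
bot.camera("wrist"); s=bot.get_state(); c=bot.camera("wrist"); save(c,"w23"); print(s["tcp_pos"],s["time"])
for t,z in [("jug_handle",.14),("cap_centre",.112),("jug_centre",.08)]:
    print(t,[(round(d["p"],2),np.round(d["uv"]),atz(c,d["uv"],z,s)) for d in bot.pinpoint("wrist",t)[:2]])
# expected pixels of home pose in side view
H=np.array([.569,.002,.140]); h=np.array([-.985,-.168,0]); Z=np.array([0,0,1.])
sc=bot.camera("side")
for a in (25,30,35,40):
    a_=np.radians(a); m=h*np.cos(a_)+Z*np.sin(a_); n=-h*np.sin(a_)+Z*np.cos(a_)
    print(a,proj(sc,[H,H-.067*n+.06*m,H-.067*n-.005*m],s).round(1).tolist())
for t in ["jug_handle","cap_centre","jug_centre"]: print(t,[(round(d["p"],2),np.round(d["uv"],1)) for d in bot.pinpoint("side",t)[:1]])
E
```

```text
jug_handle 0.61 [0.58  0.004 0.133] [-10.396 133.024]
cap_centre 0.56 [ 0.488 -0.011  0.115] [ 83.016 114.614]
jug_centre 0.76 [ 0.542 -0.002  0.073] [27.73  73.488]
moment [ 0.049 -0.144  0.007] tcp [0.57  0.003 0.288]
[0.569 0.002 0.285] 43.15
jug_handle [(0.57, array([316., 195.]), array([0.575, 0.007, 0.14 ]))]
cap_centre [(0.62, array([313., 115.]), array([ 0.494, -0.011,  0.112]))]
jug_centre [(0.74, array([314., 165.]), array([0.553, 0.   , 0.08 ]))]
25 [[344.7, 192.4], [313.5, 211.1], [334.9, 212.6]]
30 [[344.7, 192.4], [312.4, 209.3], [333.0, 212.5]]
35 [[344.7, 192.4], [311.6, 207.3], [331.2, 212.3]]
40 [[344.7, 192.4], [311.0, 205.3], [329.4, 211.9]]
jug_handle [(0.95, array([347.6, 190.3]))]
cap_centre [(0.62, array([315.6, 208.5]))]
jug_centre [(0.72, array([334.1, 211.3]))]
```

```bash
python3 -c "
from h import *
print(bot.finish_job())"
```

```text
the job is handed in; nothing more can be done
None
```

The job is handed in at about 43 s of the 72 s: I turned the cap so the 26 mm hole lies over the outlet (about 3° off by measurement), tipped all four balls into the grey tray, where the camera showed them, and laid the empty jug back in the rest (checked by point measurements, not by a picture); the screwdriver, wrench and cans were never approached, though I did not check their positions again at the end.

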